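# Level a condensing set with its levelling foot

## Robot

A 6-joint arm with a two-finger parallel gripper is mounted at the origin on the work surface. World frame = base frame: x ahead of the robot, y to its left, z up, the work surface at z = 0. Lengths are in mm, angles in rad, forces in N, time in s.
With the tool pointing down it reaches from about 400 to 925 mm from the base axis. Payload 12.5 kg.
Tool frame: the origin (TCP) lies on the mounting face of the last link; the fingertips stand 190 mm ahead of it and the grasp point (between the pads) lies 171 mm ahead of it; x points along the fingers, y is the direction in which the jaws open and shut, and the axes are right-handed (so a half turn about x gives the same grasp; the last joint's range is limited). The gripper opens to 95 mm and grips with 3 to 60 N. Pads are 20 mm wide; open, the fingers measure 119 mm over their backs; the gripper's body (75 mm by 180 mm) begins 59 mm behind the grasp point.
Start: joints at [1.161, 0.491, 1.559, -0, 1.092, -0.106], TCP at [186.944, 596.387, 404.761] pointing down, gripper open.
Joint ranges: [-3.1, 3.1], [-0.84, 2.19], [0.05, 2.79], [-1.13, 4.28], [0.06, 2.93], [-2.69, 2.69]. Speed limits (rad/s): [2.22, 2.22, 2.79, 3.14, 3.14, 3.14].

## Interface

Orientations are given as [roll, pitch, yaw] about the fixed x, y, z axes, in that order (R = Rz(yaw) Ry(pitch) Rx(roll)).
In Python, from cell import env, eyes gives the robot as it stands. The module is installed in compiled form; this text tells all that it offers.
- The arm moves only by the tool jog_arm, never from a script. Its argument "deltas" is one flat list of numbers, 7 for each row, row after row: the shift along the tool's x, y, z in mm, then the turn, a rotation vector about the tool's x, y, z in rad, then the opening, from 0 (shut) to 1 (fully open). A call has 1 to 10 rows; each row shifts and turns the pose as measured when the row begins, along the tool's axes as they then stand; what a row does not reach is not made up. A row lasts 1/8 s, in which the tool goes at most 62.5 mm and 10.7 degrees, less where a joint would pass 70% of its speed; a pose out of reach is approached as far as the arm can. A call is refused whole if a number of a shift passes 62.5 or a number of a turn 0.188, either way. A call with a gripper value outside its range is refused whole. The fingers move at their own pace and stop on an object; the grip force is fixed at half the most. Time passes only in rows, so rows that do not move let the fingers close. It gives the time, the measured TCP pose, the force and the opening at its end, in the units of the state.
- env.state(): the state, without advancing time (a new reading comes with each control period).
- eyes.read_camera(name): name is "side" or "top"; returns a dict with "image" (420x560x3 uint8, red, green, blue), "fovy" (degrees; the focal length in pixels is half the picture's height over the tangent of half this angle, whatever the lens; pixels are square), "cx", "cy" (the principal point, pixels), "world_from_camera" (4x4, takes a point from camera to world coordinates). Camera axes: x right, y up, looking along -z (the intrinsics and any distortion apply to the point x, -y, -z); pixel columns grow to the right and rows downward; lengths in mm; the calibration is good to about 2 mm. A picture is of the moment at which its call begins. There is no depth.
- env.job_done(): hands the job in, once; it reports no verdict.
The state is a dict: "t": time; "joints": joint angles; "qvel": joint speeds; "tau": joint torques, N m; "eef_pos": TCP position; "tcp_rot": TCP orientation; "ft_force": force on the tool from outside, world axes, zero at the start; "moment": the same for the moment, N m; "opening": opening from 0.0 (shut) to 1.0 (fully open).
Only numpy, scipy, OpenCV 4.12 (cv2) and the standard library are available. Lean on these libraries where they do the work, as an engineer would, in place of code of your own. Each camera call takes 0.05 s, during which the arm holds its last target.

## Task

The small condensing set on the bench stands too low at its levelling foot. Lay the spirit level on its base on the bare part of the base plate, along the plate's length, let it go, and turn the round knob on top of the levelling foot until the bubble stands centred between the two lines of the vial. Then press the level down onto the plate with a firm but not heavy push of roughly 10 to 20 N, the bubble still between the lines, and finish while pressing: do not let up at the end; leave everything else on the bench where it lies.

Things in the scene. Friction and masses are not known exactly. Their poses are not given: they have to be found in the camera images.
- level_mid (a point): Spirit level, aluminium box section, black end caps, 180 long x 25 wide x 46 tall, about 260 g, standing on its 25 mm wide base on the bench near a spanner. The point is its centre, 23 mm above its base; x along its length, y across, z up.
- vial (a point): Middle of the level's yellow-green vial (46 long, two black lines 17 apart), in a 48 mm long window in the middle of the level's top face, 1 mm below that face and 22 mm above the level's centre. The top face either side of the window is solid. Axes as the level's.
- bubble (a joint): Place of the bubble (pale, 12 long) in the vial: m from the vial's middle along the level's x; 0 centred, -0.014 and 0.014 the ends. It goes to the higher end, 2 mm per mrad of slope, and settles in 1.5 s. With the level laid along the plate, each rad of clockwise turn of the foot's knob moves it about 4.1 mm towards the level's end nearer to that foot.
- plate_spot (a point): Middle of the bare part of the set's base plate (grey steel, 260 x 400), on its top face, 60 mm above the bench. y runs along the plate from the levelling foot towards the compressor, x across, z up. Bare from here: 135 mm in -y, 115 in +y, 80 in -x, 105 in +x. At the compressor end the plate pivots on two rubber feet; the foot end starts 0.15 to 0.35 degrees low.
- compressor (a point): Top middle of the black domed compressor, 124 diameter, 170 mm above the plate, fixed on the plate 190 mm in +y and 45 mm in +x from the plate's point. A lying black receiver, 64 mm tall above the plate, runs along the plate's +x edge.
- foot_knob (a point): Centre, half-way up, of the levelling foot's round knurled steel knob, 40 diameter x 20 tall, 94 mm above the bench; vertical axis, stays in place. From the plate's point it lies 160 mm in -y, 45 in +x. Its underside is 16 mm above the lug's nut. Clockwise from above raises this end; 0.15 N m of friction; less than half a turn needed. These axes do not turn with it.
- wrench_grip (a point): combination spanner, steel, 200 long, 38 wide, 8 thick, lying flat; a bystander; the point is 40 mm from its middle towards the ring end
- driver_grip (a point): screwdriver with black handle, 210 long, handle 26 thick, lying; a bystander; the point is in the handle
- cutter_mid (a point): tube cutter, dark steel, about 125 x 50 x 20, lying; a bystander; the point is its middle
- spray_mid (a point): leak-test spray can, bare aluminium with white cap, 52 diameter, 150 tall, standing; a bystander; the point is its centre
- coupling_mid (a point): brass flare coupling, 26 diameter, 30 tall, standing; a bystander; the point is its centre
- flarebar_mid (a point): flaring bar, steel, 190 x 24 x 14 with a 22 high clamp at one end, lying; a bystander; the point is its middle
Mind the look-alikes: they are no part of the job. What is shaped like the part that bears level_mid but red is not meant.

How it is judged (in metres and radians):
On the way, in this order (a step that is already met when the one before it is completed fails the run):
1. the level stands on its base on the bare plate, along the plate's length, and is let go (z of level_mid in the frame of plate_spot between 0.019 and 0.027 m and x of level_mid in the frame of plate_spot between -0.07 and 0.09 m and y of level_mid in the frame of plate_spot between -0.08 and 0.075 m and angle between the x axis of level_mid and the y axis of plate_spot, either way round below 0.21 rad and angle between level_mid's own z axis and vertical below 0.03 rad and contact force between the fingers and level below 0.1 N), for 0.8 s.
2. the levelling foot is turned until the bubble stands between the lines (z of level_mid in the frame of plate_spot between 0.019 and 0.027 m and x of level_mid in the frame of plate_spot between -0.07 and 0.09 m and y of level_mid in the frame of plate_spot between -0.08 and 0.075 m and angle between the x axis of level_mid and the y axis of plate_spot, either way round below 0.21 rad and angle between level_mid's own z axis and vertical below 0.03 rad and value of joint bubble between -0.002 and 0.002 m and angle between plate_spot's own z axis and vertical below 0.0018 rad), for 0.4 s.
At the end, for the whole second after the job is handed in: Level upright on the bare plate within 12 degrees of its length, bubble within 2 mm of centre, plate slope under 0.0018 rad, the robot pressing on it so that the level bears on the plate with 6 to 40 N (its weight gives about 2.5 N), all through the last second (all of step 2 and contact force between level and deck between 6 and 40 N and contact force between any of the fingers, the arm and level above 2 N); the arm keeps its last pose, push and grip.
It fails at once if a bystander is moved by more than 40 mm (distance of any of wrench_grip, driver_grip, cutter_mid, spray_mid, coupling_mid, flarebar_mid from where it was at the start of the episode above 0.04 m).
It fails at once if the level is tipped over (angle between level_mid's own z axis and vertical above 0.7 rad).
It fails at once if the level is banged or crushed onto the plate (over 70 N) (contact force between level and deck above 70 N).
It also fails if it takes over 72 s, if anything falls off the work surface, if the arm or the gripper's body presses on something with over 40 N, if the wrist force passes 120 N, or if a joint passes its speed limit or range.

## Working session

There is one attempt and no reset: what is moved stays moved. The work goes in short steps, Python scripts to look and compute and a tool call to move; the robot and the scene stay as the last step left them, time stands still between calls to the robot, and variables do not carry over. Pictures are saved under pics/ and viewed, and the job is handed in when it is done.

Besides the shell and the picture viewer there is one more tool, called after "Call:" in YAML: its name, and indented under it one key for each argument. jog_arm: Moves the arm, as the interface text tells. Its arguments: {"type":"object","properties":{"deltas":{"type":"array","items":{"type":"number"}}},"required":["deltas"]}

```bash
mkdir -p pics
cat > h.py <<'E'
import numpy as np, cv2
from cell import env, eyes
def shot(n,f):
    c=eyes.read_camera(n); cv2.imwrite('pics/'+f+'.png',c['image'][:,:,::-1]); np.savez('pics/'+f+'.npz',**{k:v for k,v in c.items()}); return c
def ray(c,u,v):
    H=c['image'].shape[0]; f=H/2/np.tan(np.radians(float(c['fovy']))/2)
    T=np.array(c['world_from_camera']); d=np.array([(u-float(c['cx']))/f,-(v-float(c['cy']))/f,-1.])
    return T[:3,3],T[:3,:3]@d
def onz(c,u,v,z):
    o,d=ray(c,u,v); return o+d*(z-o[2])/d[2]
def load(f): return dict(np.load('pics/'+f+'.npz'))
E
python3 - <<'E'
from h import *
for n in('top','side'):
    c=shot(n,n+'0'); print({k:v for k,v in c.items() if k!='image'})
print(env.state())
E
```

```text
{'fovy': 49.54748775076414, 'cx': 282.83466672287307, 'cy': 205.52657031556905, 'world_from_camera': array([[-2.46126006e-02,  9.93064175e-01, -1.14968534e-01,
         4.06246190e+02],
       [-9.99696357e-01, -2.43124696e-02,  4.01226794e-03,
         4.00937065e+01],
       [ 1.18927057e-03,  1.15032377e-01,  9.93361031e-01,
         1.45437772e+03],
       [ 0.00000000e+00,  0.00000000e+00,  0.00000000e+00,
         1.00000000e+00]])}
{'fovy': 54.53869844929666, 'cx': 282.002930234772, 'cy': 211.4627579492476, 'world_from_camera': array([[ 9.58919531e-01,  2.22133959e-01, -1.76436495e-01,
         3.64388451e+02],
       [-2.83510123e-01,  7.29027859e-01, -6.23009143e-01,
        -6.79165471e+02],
       [-9.76436719e-03,  6.47437167e-01,  7.62056278e-01,
         9.88311972e+02],
       [ 0.00000000e+00,  0.00000000e+00,  0.00000000e+00,
         1.00000000e+00]])}
{'t': 0.1, 'joints': array([ 1.16139334e+00,  4.91509358e-01,  1.55937594e+00, -2.91456715e-05,
        1.09170110e+00, -1.05578916e-01]), 'qvel': array([-9.16276817e-05,  7.58458420e-04, -3.39374512e-04, -9.54974165e-05,
        1.37736921e-03, -1.24917081e-03]), 'tau': array([ 2.83790527e-03, -6.13622904e+01, -2.58608240e+01,  6.94035343e-02,
        4.70248132e-02, -4.63121944e-05]), 'eef_pos': array([186.94142311, 596.36533956, 404.2181573 ]), 'tcp_rot': array([-1.65036746,  1.56980225, -1.95417809]), 'ft_force': array([0.83184329, 0.42682731, 0.12476956]), 'moment': array([ 0.0058635 ,  0.00071627, -0.00044892]), 'opening': 0.9983321788867706}
```

View pics/top0.png

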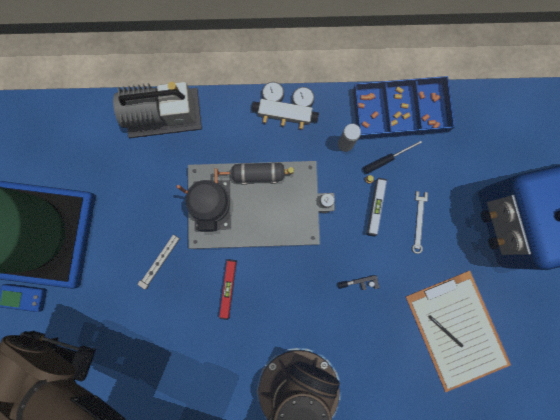

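View pics/side0.png

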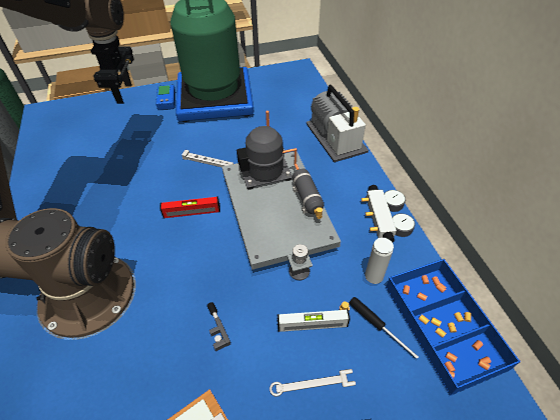

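The level is at top px (377,207) with a screwdriver, coupling and spanner nearby. The plate spans top px 188–320 × 160–248, and the knob is at (326,200). Next I'll zoom in on the top view to measure.

Run:
```python
from h import *
c=load('top0');im=c['image'][:,:,::-1]
a=cv2.resize(im[150:260,300:440],None,fx=5.5,fy=5.5,interpolation=cv2.INTER_CUBIC);cv2.imwrite('pics/z1.png',a)
a=cv2.resize(im[145:260,175:345],None,fx=4.6,fy=4.6,interpolation=cv2.INTER_CUBIC);cv2.imwrite('pics/z2.png',a)
c=load('side0');im=c['image'][:,:,::-1]
a=cv2.resize(im[280:345,260:400],None,fx=5.5,fy=5.5,interpolation=cv2.INTER_CUBIC);cv2.imwrite('pics/z3.png',a)
a=cv2.resize(im[150:285,210:350],None,fx=4.4,fy=4.4,interpolation=cv2.INTER_CUBIC);cv2.imwrite('pics/z4.png',a)
```

```text
(no output)
```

View pics/z1.png

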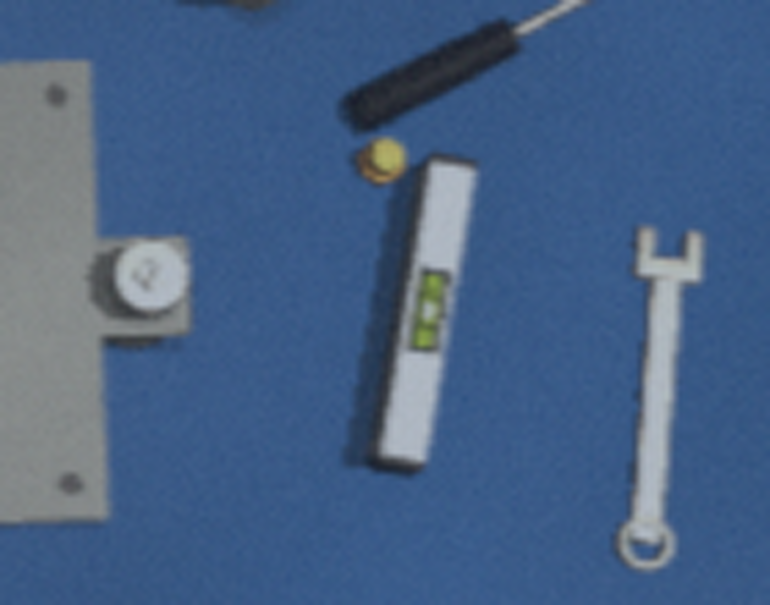

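View pics/z2.png

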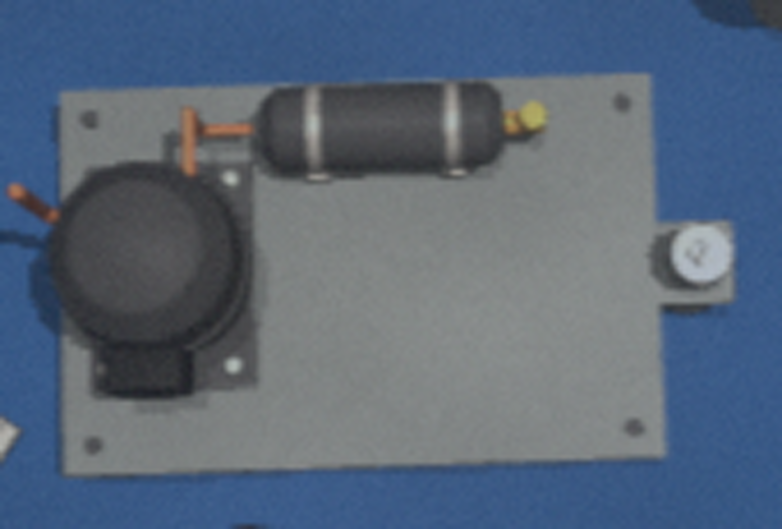

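View pics/z3.png

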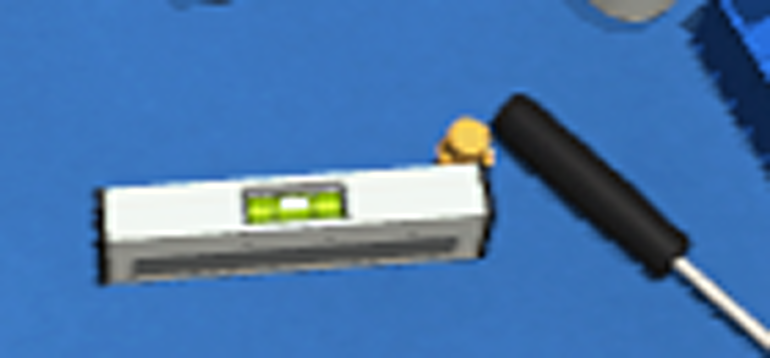

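View pics/z4.png

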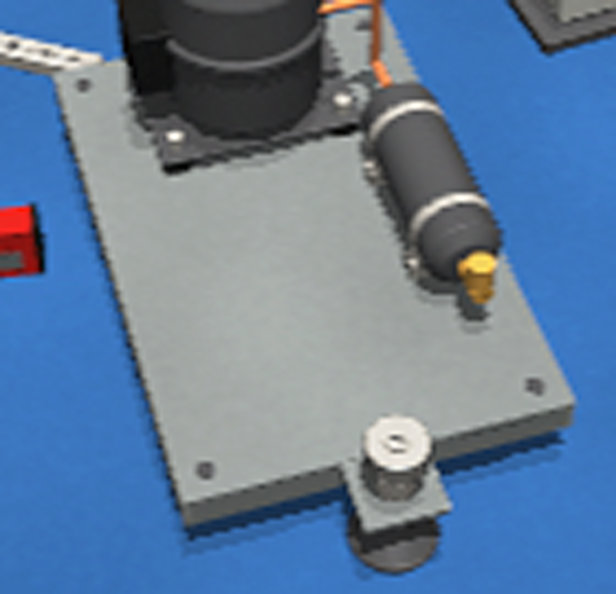

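```bash
cat >> h.py <<'E'
def Z(c,x,y,ox,oy,s,z): return onz(c,ox+(x+.5)/s-.5,oy+(y+.5)/s-.5,z)
E
python3 - <<'E'
from h import *
np.set_printoptions(precision=1,suppress=True)
t=load('top0');s=load('side0')
L=[Z(t,*p,300,150,5.5,46) for p in[(427,157),(477,160),(425,469),(373,465)]];print('lev top',np.array(L),np.mean(L,0))
print('vial',Z(t,430,310,300,150,5.5,45))
L=[Z(s,*p,260,280,5.5,46) for p in[(100,188),(482,164),(492,212),(104,241)]];print('lev side',np.array(L),np.mean(L,0))
print('vial',Z(s,295,204,260,280,5.5,45))
print('knob',Z(t,152,276,300,150,5.5,104),Z(s,397,441,210,150,4.4,104))
P=[Z(t,*p,175,145,4.6,60) for p in[(60,92),(650,73),(665,456),(62,474)]];print('plate',np.array(P),np.mean(P,0))
P=[Z(s,*p,210,150,4.4,60) for p in[(58,75),(577,403),(184,508)]];print('plate side',np.array(P))
print('coupl',Z(t,388,157,300,150,5.5,30),Z(s,468,135,260,280,5.5,30))
print('driver end',Z(t,350,110,300,150,5.5,13),Z(t,510,35,300,150,5.5,13))
E
```

```text
lev top [[ 648.5 -263.9   46. ]
 [ 646.1 -292.3   46. ]
 [ 470.8 -254.1   46. ]
 [ 473.8 -225.    46. ]] [ 559.8 -258.8   46. ]
vial [ 560.8 -261.5   45. ]
lev side [[ 477.2 -227.8   46. ]
 [ 647.9 -266.7   46. ]
 [ 643.2 -289.9   46. ]
 [ 471.8 -252.9   46. ]] [ 560.  -259.3   46. ]
vial [ 559.7 -260.3   45. ]
knob [576.6 -98.6 104. ] [576.5 -97.2 104. ]
plate [[703.2 327.9  60. ]
 [706.6 -72.2  60. ]
 [447.4 -73.6  60. ]
 [445.3 326.7  60. ]] [575.6 127.2  60. ]
plate side [[447.2 323.1  60. ]
 [706.2 -73.6  60. ]
 [446.9 -77.8  60. ]]
coupl [ 651.8 -244.8   30. ] [ 652.1 -244.1   30. ]
driver end [ 683.1 -227.3   13. ] [ 725.6 -323.3   13. ]
```

```bash
cat >> h.py <<'E'
from scipy.spatial.transform import Rotation as Ro
def st(x=None,y=None,z=None,jaw=None):
    s=env.state(); p=np.array(s['eef_pos']); R=Ro.from_euler('xyz',s['tcp_rot']).as_matrix()
    np.set_printoptions(precision=3,suppress=True)
    print('t',round(s['t'],2),'p',p.round(1),'F',np.array(s['ft_force']).round(2),'op',round(s['opening'],3),'j',np.array(s['joints']).round(3))
    a=np.arctan2(R[1,1],R[0,1]); print('toolx',R[:,0],'jaw ang',round(a,4),'tooly',R[:,1],'toolz',R[:,2])
    if x is not None:
        d=np.array([x,y,z])-p; b=R.T@d; print('world d',d.round(1),'tool d',b.round(1),'|d|',np.linalg.norm(d).round(1))
    if jaw is not None:
        w=(jaw-a+np.pi/2)%np.pi-np.pi/2
        # target R: x down, y along jaw
        yy=np.array([np.cos(a+w),np.sin(a+w),0]); xx=np.array([0,0,-1.]); Rt=np.stack([xx,yy,np.cross(xx,yy)],1)
        print('rotvec tool',Ro.from_matrix(R.T@Rt).as_rotvec(),'(yaw change',round(w,3),')')
E
python3 -c "
from h import *
st(560,-260,404,1.351)"
```

```text
t 0.1 p [186.9 596.4 404.2] F [0.83 0.43 0.12] op 0.998 j [ 1.161  0.492  1.559 -0.     1.092 -0.106]
toolx [-0.    -0.001 -1.   ] jaw ang 1.267 tooly [ 0.299  0.954 -0.001] toolz [ 0.954 -0.299 -0.   ]
world d [ 373.1 -856.4   -0.2] tool d [   0.9 -705.5  612.2] |d| 934.1
rotvec tool [-0.084 -0.     0.001] (yaw change 0.084 )
```

Call:
jog_arm:
  deltas: [0, -40, 38, 0, 0, 0, 1, 0, -41, 37, 0, 0, 0, 1, 0, -41, 36, 0, 0, 0, 1, 0, -41, 36, 0, 0, 0, 1, 0, -41, 36, 0, 0, 0, 1, 0, -41, 36, 0, 0, 0, 1, 0, -41, 36, 0, 0, 0, 1, 0, -41, 36, 0, 0, 0, 1, 0, -41, 36, 0, 0, 0, 1, 0, -41, 36, 0, 0, 0, 1]

```text
t: 1.35
eef_pos: [415.8, 85.0, 403.0]
tcp_rot: [-1.572, 1.568, -1.869]
ft_force: [0.1, 0.6, 0.1]
opening: 1.001
```

```bash
python3 -c "
from h import *
st(560,-260,330,1.351)"
```

```text
t 1.35 p [415.8  85.  403. ] F [0.11 0.62 0.09] op 1.001 j [ 0.046  0.208  2.023 -0.003  0.911 -1.225]
toolx [-0.001 -0.002 -1.   ] jaw ang 1.2734 tooly [ 0.293  0.956 -0.003] toolz [ 0.956 -0.293 -0.   ]
world d [ 144.2 -345.   -73. ] tool d [  73.7 -287.4  239. ] |d| 381.0
rotvec tool [-0.078 -0.     0.003] (yaw change 0.078 )
```

Call:
jog_arm:
  deltas: [0, -41, 34, 0, 0, 0, 1, 0, -41, 34, 0, 0, 0, 1, 0, -41, 34, 0, 0, 0, 1, 10, -41, 34, 0, 0, 0, 1, 20, -41, 34, 0, 0, 0, 1, 20, -41, 34, 0, 0, 0, 1, 20, -36, 30, 0, 0, 0, 1, 0, 0, 0, -0.078, 0, 0, 1]

```text
t: 2.35
eef_pos: [559.9, -269.6, 329.7]
tcp_rot: [-1.946, 1.569, -2.169]
ft_force: [-0.2, 0.5, -0.5]
opening: 0.999
```

```bash
python3 -c "
from h import *
st(560,-260,203,1.351)"
```

```text
t 2.35 p [ 559.9 -269.6  329.7] F [-0.25  0.47 -0.46] op 0.999 j [-0.555  0.566  1.647 -0.002  0.929 -1.901]
toolx [-0.001 -0.002 -1.   ] jaw ang 1.3479 tooly [ 0.221  0.975 -0.002] toolz [ 0.975 -0.221 -0.001]
world d [   0.1    9.6 -126.7] tool d [126.7   9.7  -1.9] |d| 127.1
rotvec tool [-0.003 -0.001  0.002] (yaw change 0.003 )
```

Call:
jog_arm:
  deltas: [45, 9.6, -2, -0.003, -0.001, 0.002, 1, 45, 0, 0, 0, 0, 0, 1, 30, 0, 0, 0, 0, 0, 1, 6, 0, 0, 0, 0, 0, 1]

```text
t: 2.85
eef_pos: [560.0, -260.9, 199.4]
tcp_rot: [1.867, 1.57, 1.646]
ft_force: [-0.2, 0.9, 0.4]
opening: 1.002
```

```bash
python3 -c "
from h import *
st(560,-260,203,1.351)
c=shot('side','s1');a=cv2.resize(c['image'][230:360,240:420,::-1],None,fx=4,fy=4,interpolation=cv2.INTER_CUBIC);cv2.imwrite('pics/s1z.png',a)"
```

```text
t 2.85 p [ 560.  -260.9  199.4] F [-0.18  0.89  0.43] op 1.002 j [-0.543  0.737  1.739  0.001  0.665 -1.894]
toolx [-0.  0. -1.] jaw ang 1.3504 tooly [0.219 0.976 0.   ] toolz [ 0.976 -0.219 -0.   ]
world d [0.  0.9 3.6] tool d [-3.6  0.8 -0.2] |d| 3.7
rotvec tool [-0.001 -0.    -0.   ] (yaw change 0.001 )
```

View pics/s1z.png

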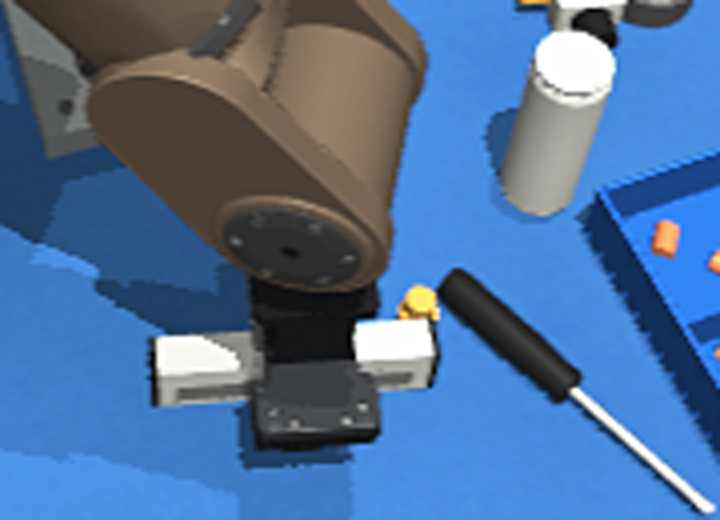

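The gripper straddles the level at about (295,370) in the zoom, clear of the coupling. Closing now.

Call:
jog_arm:
  deltas: [0, 0, 0, 0, 0, 0, 0, 0, 0, 0, 0, 0, 0, 0, 0, 0, 0, 0, 0, 0, 0, 0, 0, 0, 0, 0, 0, 0, 0, 0, 0, 0, 0, 0, 0, 0, 0, 0, 0, 0, 0, 0, 0, 0, 0, 0, 0, 0, 0, 0, 0, 0, 0, 0, 0, 0]

```text
t: 3.9
eef_pos: [560.8, -261.2, 203.9]
tcp_rot: [-0.261, 1.565, -0.481]
ft_force: [-0.0, 0.5, 0.3]
opening: 0.263
```

```bash
python3 -c "
from h import *
st(530,-260,300,1.351)"
```

```text
t 3.9 p [ 560.8 -261.2  203.9] F [-0.04  0.46  0.34] op 0.263 j [-0.543  0.731  1.737  0.001  0.668 -1.894]
toolx [ 0.006 -0.003 -1.   ] jaw ang 1.3506 tooly [ 0.218  0.976 -0.002] toolz [ 0.976 -0.218  0.006]
world d [-30.8   1.2  96.1] tool d [-96.3  -5.7 -29.7] |d| 101.0
rotvec tool [-0.     0.006  0.002] (yaw change 0.0 )
```

Call:
jog_arm:
  deltas: [-30, 0, 0, 0, 0, 0, 0, -50, 0, 0, 0, 0.003, 0, -50, 0, 0, 0, 0, 0, 0, -25, 0, 0, 0, 0, 0, 0, 0, 0, 0, 0.15, 0, 0, 0, 0, 0, 0, 0.15, 0, 0, 0, 0, 0, 0, 0.15, 0, 0, 0, 0, 0, 0, 0.15, 0, 0, 0, 0, 0, 0, 0.15, 0, 0, 0, 0, 0, 0, 0.15, 0, 0, 0]

```text
invalid input
```

Call:
jog_arm:
  deltas: [0, 0, 0, 0.15, 0, 0, 0, 0, 0, 0, 0.15, 0, 0, 0, 0, 0, 0, 0.14, 0, 0, 0]

```text
t: 4.28
eef_pos: [560.8, -261.3, 203.9]
tcp_rot: [0.151, 1.564, -0.521]
ft_force: [0.1, -0.7, 1.6]
opening: 0.264
```

```bash
python3 -c "
from h import *
st(520,72,354,0.007)"
```

```text
t 4.28 p [ 560.8 -261.3  203.9] F [ 0.11 -0.67  1.65] op 0.264 j [-0.543  0.731  1.736  0.     0.668 -1.441]
toolx [ 0.006 -0.003 -1.   ] jaw ang 0.8986 tooly [0.623 0.782 0.001] toolz [ 0.782 -0.623  0.006]
world d [-40.8 333.3 150.1] tool d [-151.4  235.5 -238.6] |d| 367.8
rotvec tool [ 0.892  0.005 -0.004] (yaw change -0.892 )
```

My first call was malformed and got refused, so the second call turned the level while it was still on the bench. It turned away from the coupling. I'll lift it now, one call at a time.

Call:
jog_arm:
  deltas: [-30, 0, 0, 0, 0, 0, 0, -50, 0, 0, 0, 0, 0, 0, -50, 0, 0, 0, 0, 0, 0, -20, 0, 0, 0, 0, 0, 0]

```text
t: 4.78
eef_pos: [559.9, -260.8, 354.7]
tcp_rot: [-3.015, 1.57, 2.594]
ft_force: [0.1, 0.9, -2.6]
opening: 0.259
```

```bash
python3 -c "
from h import *
st(520,72,354,0.007)
c=shot('side','s2');c=shot('top','t2')"
```

```text
t 4.78 p [ 559.9 -260.8  354.7] F [ 0.06  0.85 -2.58] op 0.259 j [-0.543  0.532  1.633  0.     0.978 -1.439]
toolx [-0.001  0.001 -1.   ] jaw ang 0.8962 tooly [ 0.625  0.781 -0.   ] toolz [ 0.781 -0.625 -0.001]
world d [-39.9 332.8  -0.7] tool d [   0.9  235.  -239. ] |d| 335.2
rotvec tool [ 0.889 -0.001  0.001] (yaw change -0.889 )
```

View pics/s2.png

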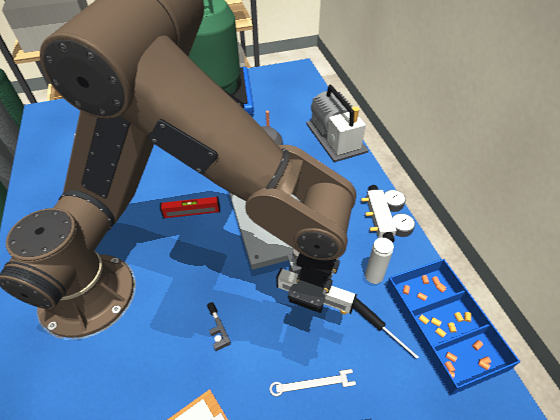

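The level is held at about (315,287) px and the bystanders haven't moved. Next I'll rotate, then carry.

Call:
jog_arm:
  deltas: [0, 0, 0, 0.15, 0, 0, 0, 0, 0, 0, 0.15, 0, 0, 0, 0, 0, 0, 0.15, 0, 0, 0, 0, 0, 0, 0.15, 0, 0, 0, 0, 0, 0, 0.15, 0, 0, 0, 0, 0, 0, 0.14, 0, 0, 0]

```text
t: 5.62
eef_pos: [558.8, -260.4, 343.7]
tcp_rot: [-2.086, 1.556, 2.605]
ft_force: [0.2, 0.5, -2.8]
opening: 0.26
```

Call:
jog_arm:
  deltas: [0, -3, -25, 0, 0, 0, 0, 0, -6, -45, 0, 0, 0, 0, 0, -6, -50, 0, 0, 0, 0, 0, -6, -50, 0, 0, 0, 0, 0, -6, -50, 0, 0, 0, 0, 0, -6, -45, 0, 0, 0, 0, 0, -5, -35, 0, 0, 0, 0, 0, -2, -20, 0, 0, 0, 0, 0, 0, -5, 0, 0, 0, 0]

```text
t: 6.75
eef_pos: [523.8, 74.7, 332.5]
tcp_rot: [-1.888, 1.536, 2.798]
ft_force: [-0.5, -0.3, -3.1]
opening: 0.262
```

```bash
python3 -c "
from h import *
st(520,72,246,0.007)"
```

```text
t 6.75 p [523.8  74.7 332.5] F [-0.54 -0.27 -3.08] op 0.262 j [0.015 0.45  1.868 0.016 0.856 0.031]
toolx [-0.032  0.012 -0.999] jaw ang -0.0262 tooly [ 0.999 -0.026 -0.033] toolz [-0.027 -1.    -0.011]
world d [ -3.8  -2.7 -86.5] tool d [86.5 -0.9  3.8] |d| 86.6
rotvec tool [-0.033 -0.011  0.033] (yaw change 0.033 )
```

Call:
jog_arm:
  deltas: [15, -1, 4, -0.033, -0.011, 0.033, 0, 20, 0, 0, 0, 0, 0, 0, 16, 0, 0, 0, 0, 0, 0, 0, 0, 0, 0, 0, 0, 0]

```text
t: 7.25
eef_pos: [522.2, 68.8, 277.1]
tcp_rot: [-1.361, 1.568, -2.925]
ft_force: [0.4, -0.1, -2.0]
opening: 0.26
```

```bash
python3 -c "
from h import *
st(520,72,264,0.007)"
```

```text
t 7.25 p [522.2  68.8 277.1] F [ 0.38 -0.08 -1.96] op 0.26 j [ 0.006  0.527  1.927 -0.001  0.69  -0.001]
toolx [-0.003 -0.001 -1.   ] jaw ang 0.007 tooly [ 1.     0.007 -0.003] toolz [ 0.007 -1.     0.001]
world d [ -2.2   3.2 -13.1] tool d [13.1 -2.1 -3.2] |d| 13.6
rotvec tool [-0.     0.001  0.003] (yaw change 0.0 )
```

Call:
jog_arm:
  deltas: [6, -2, -3, 0, 0.001, 0.003, 0, 4, 0, 0, 0, 0, 0, 0, 1, 0, 0, 0, 0, 0, 0]

```text
t: 7.62
eef_pos: [520.2, 71.4, 266.0]
tcp_rot: [1.889, 1.569, 0.325]
ft_force: [0.2, -0.2, -2.5]
opening: 0.26
```

```bash
python3 -c "
from h import *
st(520,72,264,0.007)"
```

```text
t 7.62 p [520.2  71.4 266. ] F [ 0.25 -0.21 -2.46] op 0.26 j [0.01  0.543 1.939 0.001 0.658 0.004]
toolx [ 0.001  0.    -1.   ] jaw ang 0.0062 tooly [1.    0.006 0.001] toolz [ 0.006 -1.    -0.   ]
world d [-0.2  0.6 -2. ] tool d [ 2.  -0.2 -0.6] |d| 2.1
rotvec tool [-0.001 -0.    -0.001] (yaw change 0.001 )
```

Still airborne: the force reads −2.5 N, which is the level's weight. I'll lower it in small steps.

Call:
jog_arm:
  deltas: [1, 0, 0, 0, 0, 0, 0, 1, 0, 0, 0, 0, 0, 0]

```text
t: 7.88
eef_pos: [520.3, 71.4, 264.3]
tcp_rot: [1.762, 1.568, 0.197]
ft_force: [-0.1, 0.8, -3.8]
opening: 0.263
```

Call:
jog_arm:
  deltas: [1, 0, 0, 0, 0, 0, 0]

```text
t: 8.0
eef_pos: [520.4, 71.4, 263.4]
tcp_rot: [1.741, 1.568, 0.177]
ft_force: [-1.1, -0.3, -2.9]
opening: 0.263
```

Call:
jog_arm:
  deltas: [1, 0, 0, 0, 0, 0, 0]

```text
t: 8.12
eef_pos: [520.4, 71.4, 262.7]
tcp_rot: [1.729, 1.568, 0.165]
ft_force: [-3.6, -0.9, 12.2]
opening: 0.262
```

Call:
jog_arm:
  deltas: [0, 0, 0, 0, 0, 0, 0.35, 0, 0, 0, 0, 0, 0, 0.6, 0, 0, 0, 0, 0, 0, 0.8, 0, 0, 0, 0, 0, 0, 0.8]

```text
t: 8.62
eef_pos: [520.6, 71.4, 263.1]
tcp_rot: [1.686, 1.567, 0.122]
ft_force: [-0.6, -0.1, -0.3]
opening: 0.611
```

```bash
python3 -c "
from h import *
st(520,72,340,0.007)"
```

```text
t 8.62 p [520.6  71.4 263.1] F [-0.57 -0.09 -0.33] op 0.611 j [0.011 0.548 1.941 0.001 0.648 0.004]
toolx [ 0.004  0.001 -1.   ] jaw ang 0.0064 tooly [1.    0.006 0.004] toolz [ 0.006 -1.    -0.   ]
world d [-0.6  0.6 76.9] tool d [-76.9  -0.3  -0.6] |d| 76.9
rotvec tool [-0.001 -0.    -0.004] (yaw change 0.001 )
```

Call:
jog_arm:
  deltas: [-40, 0, 0, 0, 0, 0, 0.9, -50, 0, 0, 0, 0, 0, 1, 0, 14, 42, 0, 0, 0, 1, 0, 14, 42, 0, 0, 0, 1, 0, 14, 42, 0, 0, 0, 1, 0, 14, 42, 0, 0, 0, 1, 0, 0, 0, 0, 0, 0, 1]

```text
t: 9.5
eef_pos: [579.0, -100.7, 356.5]
tcp_rot: [1.505, 1.566, -0.058]
ft_force: [-0.8, 0.2, -0.2]
opening: 1.0
```

```bash
python3 -c "
from h import *
st(576.5,-98,265,0.007)
c=shot('side','s3');c=shot('top','t3')"
```

```text
t 9.5 p [ 579.  -100.7  356.5] F [-0.77  0.19 -0.2 ] op 1.0 j [-0.285  0.49   1.708  0.001  0.938 -0.294]
toolx [ 0.005 -0.    -1.   ] jaw ang 0.0084 tooly [1.    0.008 0.005] toolz [ 0.008 -1.     0.   ]
world d [ -2.5   2.7 -91.5] tool d [91.5 -2.9 -2.8] |d| 91.6
rotvec tool [ 0.001  0.    -0.005] (yaw change -0.001 )
```

View pics/s3.png

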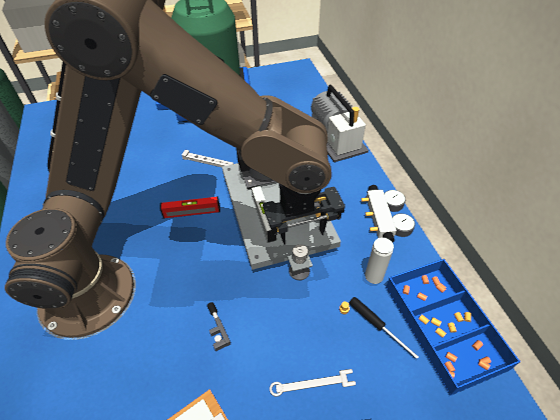

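View pics/t3.png

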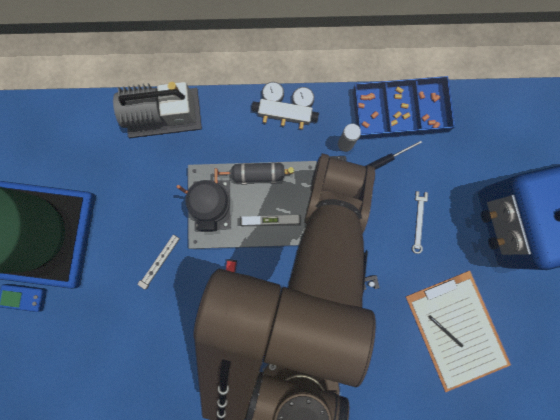

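Run:
```python
from h import *
t=load('top0');s=load('side0')
def proj(c,X):
    T=np.linalg.inv(c['world_from_camera']);p=T[:3,:3]@X+T[:3,3];f=210/np.tan(np.radians(float(c['fovy']))/2)
    return np.array([float(c['cx'])+f*p[0]/-p[2],float(c['cy'])-f*p[1]/-p[2]])
V=np.array([520,72,104.])
for c in(t,s): print(proj(c,V),proj(c,V+[0,23,0]),proj(c,V-[0,23,0]))
u=proj(t,V).astype(int)
import os
ims=[eyes.read_camera('top')['image'].astype(float) for _ in range(6)]
m=np.mean(ims,0); print('noise',(ims[0]-ims[1]).std())
np.save('pics/m3.npy',m)
a=cv2.resize(m[u[1]-12:u[1]+12,u[0]-20:u[0]+20,::-1].clip(0,255).astype(np.uint8),None,fx=18,fy=18,interpolation=cv2.INTER_NEAREST);cv2.imwrite('pics/v3.png',a)
print(u)
np.set_printoptions(linewidth=200)
for ch in range(3): print(m[u[1]-4:u[1]+5,u[0]-13:u[0]+14,ch].round(0).astype(int))
```

```text
[270.63806221 220.02314416] [262.91167454 220.21201638] [278.36339703 219.83429766]
[262.80255387 208.10039409] [260.79063504 202.36988504] [264.86439319 213.97309073]
noise 2.6165067971706852
[270 220]
[[166 163 171 153 138 133 132 132 133 132 124 122 122 124 124 125 123 123 114 108 108 126 136 136 137 136 136]
 [186 186 184 159 138 116 108 110 110 111 109 122 130 142 149 150 150 148 132 120 106 124 138 138 139 139 140]
 [189 188 185 159 137 100  83  91  97  93  85  85  85  89  91  88  87  90  86  82  70 100 128 136 138 138 137]
 [189 188 174 152 136  96  75  89 127 141 141 116  88  82  82  75  72  81  86  85  71  98 129 139 138 139 138]
 [190 188 167 147 137 100  83  98 131 147 144 118  91  84  84  76  72  80  84  80  68  96 128 138 139 139 138]
 [189 187 165 145 136  96  73  79  89  91  85  79  79  78  77  73  69  75  76  74  70  99 128 138 139 140 140]
 [189 185 162 145 136 102  83  91  94  94  93  92  92 100 103 103 103 102 100 101 114 116 128 133 134 135 134]
 [184 180 156 140 136 126 130 134 136 136 135 134 135 136 133 131 131 130 130 131 133 129 121 116 116 116 116]
 [135 132
[... 1402 characters left out ...]
  61  61  98 125 134 134 134 133]
 [208 207 187 155 134  94  56  64 109 126 125  96  61  52  51  48  49  50  54  53  54  95 127 135 136 136 135]
 [209 204 176 146 135  96  61  70 113 131 129  98  62  51  52  48  46  50  52  50  54  94 126 134 135 136 136]
 [208 205 174 145 134  94  57  54  69  72  71  60  54  53  53  53  52  54  54  53  60  95 125 134 134 136 135]
 [208 203 169 143 133 100  76  79  81  81  80  81  81  89  92  94  93  92  90  94 106 110 124 131 132 133 132]
 [202 198 163 138 132 122 125 128 130 129 129 128 130 131 129 128 128 127 127 127 129 126 119 113 114 115 114]
 [145 142 121 106 103 103 102  96  95  93  93  89  90  87  82  80  78  78  78  76  76  76  72  70  70  73  73]]
```

View pics/v3.png

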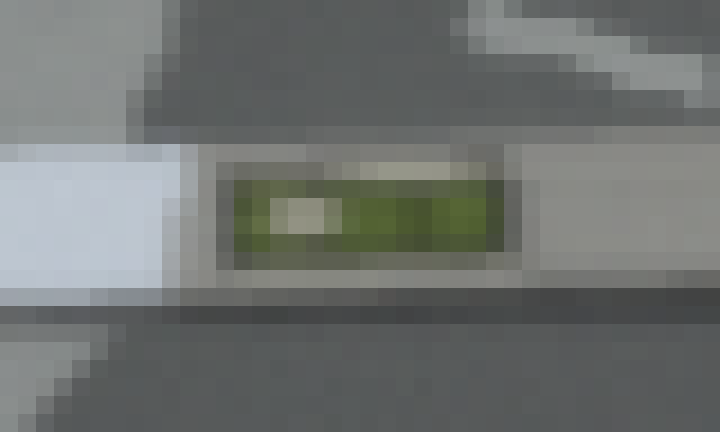

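The bubble (top px 266.3) sits about 11 mm toward the compressor from the vial's middle (270.0), so the knob needs about 2.6 rad clockwise. I'll pre-rotate counterclockwise and go down to the knob.

Call:
jog_arm:
  deltas: [0, -3, -3, 0, 0, -0.005, 1, 0, 0, 0, -0.15, 0, 0, 1, 0, 0, 0, -0.15, 0, 0, 1, 0, 0, 0, -0.15, 0, 0, 1, 0, 0, 0, -0.15, 0, 0, 1, 35, 0, 0, 0, 0, 0, 1]

```text
t: 10.65
eef_pos: [574.4, -91.6, 323.9]
tcp_rot: [0.564, 1.567, -0.371]
ft_force: [0.3, -0.6, -0.4]
opening: 1.001
```

```bash
python3 -c "
from h import *
st(576.5,-98,268,0.607)"
```

```text
t 10.65 p [574.4 -91.6 323.9] F [ 0.32 -0.58 -0.43] op 1.001 j [-0.272  0.523  1.754 -0.     0.861 -0.907]
toolx [ 0.003 -0.001 -1.   ] jaw ang 0.6355 tooly [0.805 0.594 0.002] toolz [ 0.594 -0.805  0.003]
world d [  2.1  -6.4 -55.9] tool d [55.9 -2.2  6.2] |d| 56.3
rotvec tool [ 0.028  0.003 -0.002] (yaw change -0.028 )
```

Call:
jog_arm:
  deltas: [0, -2.2, 6.2, 0, 0.003, -0.002, 1, 30, 0, 0, 0, 0, 0, 1, 18, 0, 0, 0, 0, 0, 1, 3, 0, 0, 0, 0, 0, 1]

```text
t: 11.15
eef_pos: [576.8, -98.2, 273.4]
tcp_rot: [-2.244, 1.57, 3.104]
ft_force: [0.2, 0.4, 0.6]
opening: 1.0
```

```bash
python3 -c "
from h import *
st(576.5,-98,268,0.607)"
```

```text
t 11.15 p [576.8 -98.2 273.4] F [0.17 0.42 0.61] op 1.0 j [-0.281  0.596  1.785 -0.     0.762 -0.917]
toolx [-0.001  0.    -1.   ] jaw ang 0.6356 tooly [ 0.805  0.594 -0.001] toolz [ 0.594 -0.805 -0.   ]
world d [-0.3  0.2 -5.4] tool d [ 5.4 -0.2 -0.4] |d| 5.4
rotvec tool [ 0.029 -0.     0.001] (yaw change -0.029 )
```

Call:
jog_arm:
  deltas: [6, 0, 0, 0, 0, 0, 1, 0.5, 0, 0, 0, 0, 0, 0, 0.5, 0, 0, 0, 0, 0, 0, 0.5, 0, 0, 0, 0, 0, 0, 0.5, 0, 0, 0, 0, 0, 0, 0.5, 0, 0, 0, 0, 0, 0, 0.5, 0, 0, 0, 0, 0, 0]

```text
t: 12.02
eef_pos: [577.3, -98.4, 266.6]
tcp_rot: [0.37, 1.569, -0.565]
ft_force: [-18.3, -16.7, 9.6]
opening: 0.428
```

```bash
python3 -c "
from h import *
st(576.5,-98,268,0.607)
shot('side','s4')"
```

```text
t 12.03 p [577.3 -98.4 266.6] F [-18.31 -16.7    9.58] op 0.428 j [-0.282  0.606  1.789 -0.001  0.745 -0.917]
toolx [ 0.002 -0.001 -1.   ] jaw ang 0.636 tooly [0.805 0.594 0.001] toolz [ 0.594 -0.805  0.002]
world d [-0.8  0.4  1.4] tool d [-1.4 -0.4 -0.8] |d| 1.6
rotvec tool [ 0.029  0.002 -0.001] (yaw change -0.029 )
```

View pics/s4.png

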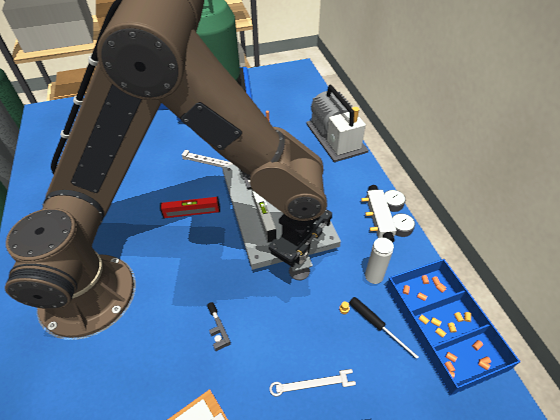

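Call:
jog_arm:
  deltas: [0, -0.8, 0, 0, 0, 0, 0, 0, 0, 0, 0.12, 0, 0, 0, 0, 0, 0, 0.12, 0, 0, 0]

```text
t: 12.45
eef_pos: [576.6, -98.9, 266.6]
tcp_rot: [0.464, 1.568, -0.716]
ft_force: [-0.6, -1.7, 0.5]
opening: 0.417
```

```bash
python3 -c "
from h import *
st(576.5,-98,268,0.607)
print(env.state()['moment'])"
```

```text
t 12.45 p [576.6 -98.9 266.6] F [-0.57 -1.73  0.47] op 0.417 j [-0.283  0.605  1.79  -0.001  0.744 -0.672]
toolx [ 0.002 -0.002 -1.   ] jaw ang 0.3909 tooly [0.925 0.381 0.001] toolz [ 0.381 -0.925  0.002]
world d [-0.1  0.9  1.4] tool d [-1.4  0.3 -0.9] |d| 1.6
rotvec tool [-0.216  0.002 -0.001] (yaw change 0.216 )
[-0.379  0.318  0.187]
```

Call:
jog_arm:
  deltas: [0, 0, 0, 0.16, 0, 0, 0, 0, 0, 0, 0.16, 0, 0, 0, 0, 0, 0, 0.16, 0, 0, 0, 0, 0, 0, 0.16, 0, 0, 0, 0, 0, 0, 0.16, 0, 0, 0, 0, 0, 0, 0.16, 0, 0, 0, 0, 0, 0, 0.16, 0, 0, 0, 0, 0, 0, 0.16, 0, 0, 0, 0, 0, 0, 0.16, 0, 0, 0, 0, 0, 0, 0.12, 0, 0, 0]

```text
t: 13.7
eef_pos: [575.9, -98.4, 266.7]
tcp_rot: [0.708, 1.569, -2.081]
ft_force: [-0.7, 1.1, 0.4]
opening: 0.419
```

```bash
python3 -c "
from h import *
st(576.5,-98,268,0.607)
print(env.state()['moment'])"
```

```text
t 13.7 p [575.9 -98.4 266.7] F [-0.7   1.06  0.39] op 0.419 j [-0.282  0.604  1.792 -0.003  0.746  0.938]
toolx [-0.001 -0.002 -1.   ] jaw ang -1.218 tooly [ 0.346 -0.938  0.001] toolz [-0.938 -0.346  0.001]
world d [0.6 0.4 1.3] tool d [-1.3 -0.2 -0.7] |d| 1.5
rotvec tool [ 1.317  0.    -0.002] (yaw change -1.317 )
[0.05  0.207 0.206]
```

Turned 1.85 rad so far. I'll let the bubble settle, then measure.

Call:
jog_arm:
  deltas: [0, 0, 0, 0, 0, 0, 0, 0, 0, 0, 0, 0, 0, 0, 0, 0, 0, 0, 0, 0, 0, 0, 0, 0, 0, 0, 0, 0, 0, 0, 0, 0, 0, 0, 0, 0, 0, 0, 0, 0, 0, 0, 0, 0, 0, 0, 0, 0, 0, 0, 0, 0, 0, 0, 0, 0, 0, 0, 0, 0, 0, 0, 0]

```text
t: 14.82
eef_pos: [575.9, -98.5, 266.7]
tcp_rot: [0.672, 1.569, -2.11]
ft_force: [-1.0, 0.3, 0.6]
opening: 0.414
```

```bash
cat >> h.py <<'E'
def vial(tag,n=6,u=(270,220)):
    m=np.mean([eyes.read_camera('top')['image'].astype(float) for _ in range(n)],0)
    np.save('pics/%s.npy'%tag,m)
    b=m[u[1]-12:u[1]+12,u[0]-20:u[0]+20,::-1].clip(0,255).astype(np.uint8)
    cv2.imwrite('pics/%s.png'%tag,cv2.resize(b,None,fx=18,fy=18,interpolation=cv2.INTER_NEAREST))
    np.set_printoptions(linewidth=220)
    print('cols from',u[0]-13)
    for ch in(0,2): print(m[u[1]-3:u[1]+3,u[0]-13:u[0]+14,ch].round(0).astype(int))
E
python3 -c "
from h import *
st()
vial('v4')"
```

```text
t 14.82 p [575.9 -98.5 266.7] F [-1.04  0.3   0.6 ] op 0.414 j [-0.282  0.604  1.792 -0.002  0.746  0.932]
toolx [-0.001 -0.001 -1.   ] jaw ang -1.212 tooly [ 0.351 -0.936  0.001] toolz [-0.936 -0.351  0.001]
cols from 257
[[188 188 190 188 174 161 158 160 158 154 142 136 143 150 150 151 148 132 121 119 107 125 139 140 139 140 141]
 [190 189 189 188 171 124 113 122 125 120 107  99  96  97  94  86  88  87  85  82  77 116 135 137 138 137 136]
 [189 189 188 188 182 130 111 125 124 122 118 131 132 125 100  75  81  86  87  86  76 118 137 139 139 139 139]
 [189 189 189 189 184 134 130 148 139 114 104 131 141 129 103  79  80  83  84  82  73 117 137 139 140 140 139]
 [190 189 189 190 184 131 106 114 102  84  74  84  92  88  81  75  75  77  76  82  80 117 136 138 139 140 139]
 [189 190 189 190 183 133  95  98  96  92  90  92 100 104 103 104 104 103 108 134 132 121 129 134 136 136 136]]
[[206 207 209 206 191 174 169 170 168 164 143 128 133 137 139 138 136 120 110 108  98 121 136 136 136 137 138]
 [209 208 208 206 186 132  98  98  98  92  81  79  78  79  75  71  72  66  63  61  66 113 133 134 134 134 134]
 [208 208 208 208 200 139  76  71  70  71  92 116 118 106  76  50  51  53  53  53  61 115 134 136 136 136 136]
 [208 208 208 208 202 142  84  82  76  65  82 116 125 110  77  52  49  51  51  50  61 114 134 135 137 136 136]
 [209 209 208 209 202 141  75  65  60  54  56  65  72  66  59  54  52  54  53  62  70 113 133 135 135 136 136]
 [208 209 207 208 202 144  86  81  80  79  78  80  89  92  92  93  93  94  97 124 122 116 125 131 132 132 133]]
```

View pics/v4.png

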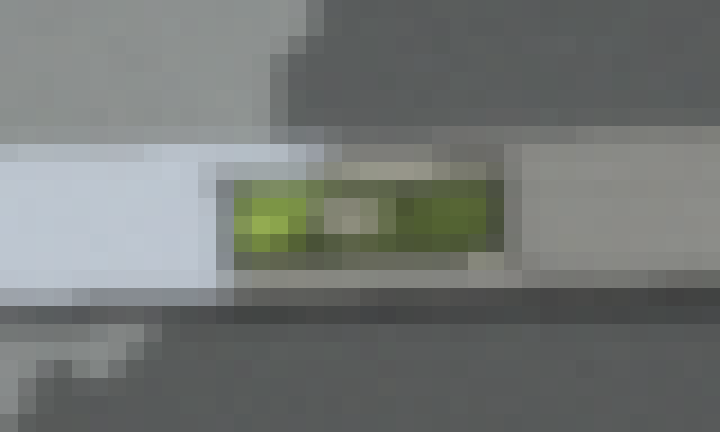

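The bubble is at px 269.0 and the line middle at 269.85, so about 2.5 mm remains, which is about 0.64 rad.

Call:
jog_arm:
  deltas: [0, 0, 0, 0.16, 0, 0, 0, 0, 0, 0, 0.16, 0, 0, 0, 0, 0, 0, 0.16, 0, 0, 0, 0, 0, 0, 0.15, 0, 0, 0]

```text
t: 15.62
eef_pos: [575.9, -98.0, 266.7]
tcp_rot: [1.2, 1.569, -2.229]
ft_force: [0.0, 1.1, 0.8]
opening: 0.415
```

Call:
jog_arm:
  deltas: [0, 0, 0, 0, 0, 0, 0, 0, 0, 0, 0, 0, 0, 0, 0, 0, 0, 0, 0, 0, 0, 0, 0, 0, 0, 0, 0, 0, 0, 0, 0, 0, 0, 0, 0, 0, 0, 0, 0, 0, 0, 0, 0, 0, 0, 0, 0, 0, 0, 0, 0, 0, 0, 0, 0, 0, 0, 0, 0, 0, 0, 0, 0, 0, 0, 0, 0, 0, 0, 0]

```text
t: 16.88
eef_pos: [576.0, -98.0, 266.7]
tcp_rot: [1.204, 1.569, -2.217]
ft_force: [-0.0, -0.0, -0.1]
opening: 0.414
```

```bash
python3 -c "
from h import *
st()
vial('v5',8)"
```

```text
t 16.88 p [576.  -98.  266.7] F [-0.04 -0.03 -0.14] op 0.414 j [-0.281  0.604  1.792 -0.002  0.746  1.571]
toolx [-0.001 -0.001 -1.   ] jaw ang -1.8503 tooly [-0.276 -0.961  0.002] toolz [-0.961  0.276  0.001]
cols from 257
[[189 188 189 188 174 161 158 158 158 154 142 134 145 150 151 149 134 121 121 121 108 127 140 140 140 141 140]
 [190 189 190 188 162 116 112 122 118 114  97  92  98  99  97  87  84  84  84  84  76 116 135 138 136 136 138]
 [190 190 190 188 164 112 110 126 124 119  99 123 141 140 118  85  80  86  87  86  76 117 138 140 139 139 140]
 [190 191 189 190 182 132 130 144 140 113  91 125 142 141 119  88  80  83  82  82  73 117 138 139 139 140 139]
 [190 190 190 190 184 130 106 114 100  84  71  82  91  92  86  76  76  77  81  83  75 116 138 139 140 140 140]
 [190 190 189 189 185 134  96  97  96  94  90  91 101 104 104 103 103 104 118 139 122 125 135 135 135 136 136]]
[[207 207 208 206 190 174 169 168 168 164 143 127 134 137 138 138 124 110 110 108 100 122 136 136 137 137 137]
 [209 208 209 207 178 125  97  97  90  86  75  75  81  81  78  72  65  63  62  62  66 112 132 134 134 134 134]
 [208 209 208 206 181 119  73  71  68  65  64 106 126 124  97  64  52  52  52  53  61 114 135 136 136 136 136]
 [209 209 208 209 200 139  84  79  76  64  63 109 127 126 100  65  51  51  50  50  61 114 134 135 136 136 136]
 [209 208 209 208 202 140  74  66  60  53  51  64  71  72  65  56  53  53  58  64  66 113 134 135 136 136 136]
 [209 209 209 208 203 144  87  80  80  80  80  80  90  92  93  93  92  95 108 127 114 121 131 132 132 133 133]]
```

View pics/v5.png

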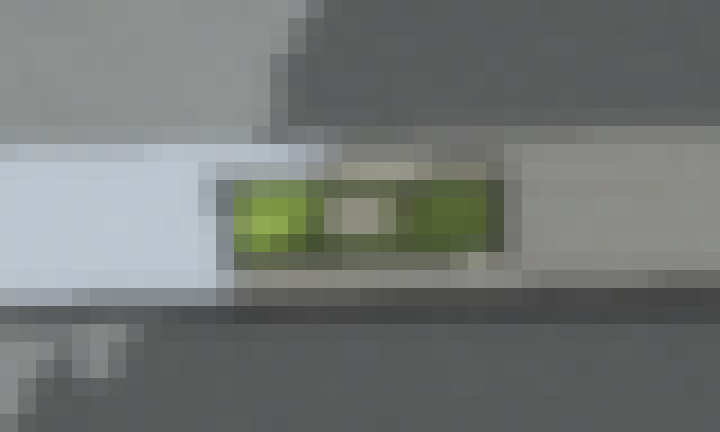

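Call:
jog_arm:
  deltas: [0, 0, 0, 0.15, 0, 0, 0, 0, 0, 0, 0.03, 0, 0, 0, 0, 0, 0, 0, 0, 0, 0, 0, 0, 0, 0, 0, 0, 0, 0, 0, 0, 0, 0, 0, 0, 0, 0, 0, 0, 0, 0, 0, 0, 0, 0, 0, 0, 0, 0, 0, 0, 0, 0, 0, 0, 0, 0, 0, 0, 0, 0, 0, 0, 0, 0, 0, 0, 0, 0, 0]

```text
t: 18.52
eef_pos: [576.0, -97.9, 266.7]
tcp_rot: [1.368, 1.569, -2.23]
ft_force: [-1.2, 0.0, -0.1]
opening: 0.416
```

Call:
jog_arm:
  deltas: [0, 0, 0, 0, 0, 0, 0, 0, 0, 0, 0, 0, 0, 0, 0, 0, 0, 0, 0, 0, 0, 0, 0, 0, 0, 0, 0, 0, 0, 0, 0, 0, 0, 0, 0, 0, 0, 0, 0, 0, 0, 0, 0, 0, 0, 0, 0, 0, 0, 0, 0, 0, 0, 0, 0, 0, 0, 0, 0, 0, 0, 0, 0, 0, 0, 0, 0, 0, 0, 0]

```text
t: 19.77
eef_pos: [576.0, -97.9, 266.7]
tcp_rot: [1.371, 1.569, -2.227]
ft_force: [0.2, -0.1, 1.1]
opening: 0.414
```

```bash
python3 -c "
from h import *
st()
vial('v6',8)"
```

```text
t 19.77 p [576.  -97.9 266.7] F [ 0.24 -0.15  1.06] op 0.414 j [-0.281  0.604  1.792 -0.002  0.746  1.748]
toolx [-0.001 -0.001 -1.   ] jaw ang -2.0273 tooly [-0.441 -0.898  0.002] toolz [-0.898  0.441  0.   ]
cols from 257
[[188 189 189 187 175 161 158 159 158 154 143 135 144 150 151 148 134 122 121 120 108 127 139 141 141 140 140]
 [189 189 190 187 163 116 111 122 118 110  92  89  98  99  99  88  83  84  85  83  76 117 137 138 137 138 137]
 [190 189 190 188 165 112 110 124 124 119  96 111 134 135 132 100  80  86  88  87  75 117 138 139 138 140 140]
 [189 189 190 189 182 132 130 146 140 114  88 104 132 141 130  95  80  82  83  82  73 117 138 140 140 140 139]
 [189 189 189 190 183 130 106 114 100  83  70  77  89  90  88  76  76  77  79  84  75 117 136 139 139 140 140]
 [190 189 190 189 185 135  99  98  96  94  90  91 101 104 104 103 103 104 118 139 122 125 135 135 135 135 136]]
[[206 208 208 206 190 174 169 168 168 164 143 128 133 137 138 136 122 110 109 108 101 123 136 138 138 137 136]
 [208 208 209 205 179 124  95  97  91  85  74  71  80  82  82  74  65  63  62  61  65 113 133 134 134 134 134]
 [209 208 209 206 181 119  72  70  68  66  60  89 117 120 117  86  53  52  54  53  60 114 135 136 136 136 137]
 [208 208 208 207 200 140  85  80  77  65  56  79 114 125 112  78  52  49  50  50  60 114 134 135 136 136 136]
 [208 208 208 208 202 140  74  65  59  53  50  56  68  71  67  56  54  54  58  64  66 113 132 134 136 136 136]
 [209 208 209 208 204 147  91  80  81  80  80  80  89  93  92  93  93  94 107 127 113 120 131 131 132 132 133]]
```

The bubble is at px 269.98 against a middle of about 269.85–270, so it's centred. I'll release the knob and retreat up.

Call:
jog_arm:
  deltas: [0, 0, 0, 0, 0, 0, 0.6, 0, 0, 0, 0, 0, 0, 0.8, 0, 0, 0, 0, 0, 0, 0.8, 0, 0, 0, 0, 0, 0, 0.8, -40, 0, 0, 0, 0, 0, 0.8, -40, 0, 0, 0, 0, 0, 0.8, 0, 0, 0, -0.16, 0, 0, 0.66, 0, 0, 0, -0.16, 0, 0, 0.66, 0, 0, 0, -0.14, 0, 0, 0.66]

```text
t: 21.3
eef_pos: [576.0, -97.9, 349.2]
tcp_rot: [0.981, 1.569, -2.143]
ft_force: [0.6, 0.4, 0.6]
opening: 0.66
```

```bash
python3 -c "
from h import *
st(520.3,71.5,340,1.577)
vial('v7',6)"
```

```text
t 21.3 p [576.  -97.9 349.2] F [0.55 0.42 0.56] op 0.66 j [-0.281  0.495  1.723 -0.002  0.924  1.274]
toolx [-0.001 -0.002 -1.   ] jaw ang -1.5532 tooly [ 0.018 -1.     0.002] toolz [-1.    -0.018  0.001]
world d [-55.7 169.4  -9.2] tool d [   9.  -170.3   52.7] |d| 178.5
rotvec tool [ 0.011  0.001 -0.002] (yaw change -0.011 )
cols from 257
[[188 189 186 161 134 116 110 110 112 123 129 132 144 151 151 148 132 121 121 118 109 127 138 140 140 141 140]
 [189 189 187 158 123  86  81  89  84  79  80  88  97  98  98  88  83  84  84  83  74 116 135 137 138 137 137]
 [190 189 186 158 125  83  74  81  82  77  78 110 134 134 131  98  80  87  86  86  74 116 137 138 139 138 138]
 [188 188 186 160 138  97  83  90  89  86  82 104 133 141 130  94  79  82  83  79  71 117 137 139 139 140 140]
 [188 188 186 160 138  97  72  77  79  77  69  76  87  90  88  76  73  75  80  82  75 116 136 139 140 139 140]
 [190 189 186 162 140 103  88  94  94  92  89  91  99 105 104 104 102 104 117 137 121 123 134 135 136 135 135]]
[[206 208 204 170 134 112 104 103 104 115 120 122 134 139 139 136 122 111 110 107 102 123 134 136 137 137 137]
 [208 208 204 166 122  83  65  68  63  62  65  72  80  82  82  75  66  64  62  62  64 113 132 134 135 134 134]
 [208 208 204 166 124  80  54  51  52  47  54  89 117 120 117  85  56  53  52  53  60 114 134 136 136 136 135]
 [208 208 204 168 136  94  60  55  55  53  54  81 115 126 113  76  54  51  51  49  58 115 133 136 135 136 136]
 [207 208 204 168 137  95  55  52  52  53  50  55  67  72  68  57  53  53  58  64  66 114 132 135 136 136 136]
 [208 208 204 169 138 101  78  80  80  79  79  80  88  94  93  94  93  94 107 126 112 119 130 132 132 133 133]]
```

View pics/v7.png

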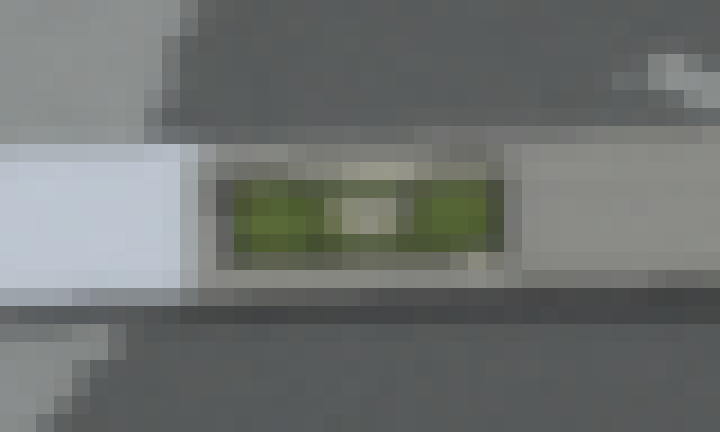

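The bubble is centred between lines at px 267 and 272.6. The fingers are set about 63 mm apart to press on both sides of the window, so I'll move over the level.

Call:
jog_arm:
  deltas: [0, -40, 12, 0, 0.001, -0.002, 0.66, 0, -40, 13, 0, 0, 0, 0.66, 0, -45, 14, 0, 0, 0, 0.66, 0, -35, 11, 0, 0, 0, 0.66, 0, -10, 3, 0, 0, 0, 0.66]

```text
t: 22.22
eef_pos: [520.9, 75.3, 348.4]
tcp_rot: [-0.709, 1.57, 2.43]
ft_force: [0.3, -0.0, 0.7]
opening: 0.656
```

```bash
python3 -c "
from h import *
st(520.3,71.5,300,1.577)
shot('side','s5')"
```

```text
t 22.23 p [520.9  75.3 348.4] F [ 0.32 -0.04  0.66] op 0.656 j [0.018 0.421 1.864 0.001 0.856 1.591]
toolx [-0.001  0.    -1.   ] jaw ang -1.5733 tooly [-0.002 -1.    -0.   ] toolz [-1.     0.002  0.001]
world d [ -0.6  -3.8 -48.4] tool d [48.4  3.8  0.5] |d| 48.6
rotvec tool [-0.009  0.001  0.   ] (yaw change 0.009 )
```

Call:
jog_arm:
  deltas: [20, 3.8, 0.5, -0.009, 0.001, 0, 0.66, 18, 0, 0, 0, 0, 0, 0.66, 6, 0, 0, 0, 0, 0, 0.66]

```text
t: 22.65
eef_pos: [521.7, 69.5, 303.9]
tcp_rot: [-3.085, 1.568, 0.06]
ft_force: [-0.1, 0.1, 0.2]
opening: 0.661
```

```bash
python3 -c "
from h import *
st(520.3,71.5,298,1.577)
c=shot('side','s6')
cv2.imwrite('pics/s6z.png',cv2.resize(c['image'][140:280,200:360,::-1],None,fx=4,fy=4,interpolation=cv2.INTER_CUBIC))"
```

```text
t 22.65 p [521.7  69.5 303.9] F [-0.13  0.05  0.19] op 0.661 j [0.007 0.485 1.907 0.    0.747 1.574]
toolx [ 0.003  0.    -1.   ] jaw ang -1.5673 tooly [ 0.004 -1.    -0.   ] toolz [-1.    -0.004 -0.003]
world d [-1.4  2.  -5.9] tool d [ 5.9 -2.   1.4] |d| 6.4
rotvec tool [-0.003 -0.003  0.   ] (yaw change 0.003 )
```

View pics/s6z.png

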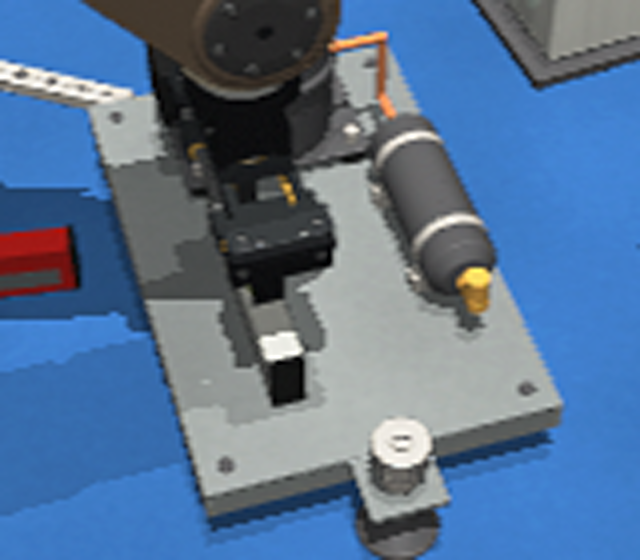

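The fingers are just above the level at zoom (270,285), but the vial is hidden behind the hand. I'll correct sideways and lower gently.

Call:
jog_arm:
  deltas: [3, -2, 1.4, -0.003, -0.003, 0, 0.66, 2, 0, 0, 0, 0, 0, 0.66, 1, 0, 0, 0, 0, 0, 0.66]

```text
t: 23.08
eef_pos: [520.8, 70.9, 298.3]
tcp_rot: [-3.071, 1.57, 0.076]
ft_force: [-0.2, 0.5, 0.5]
opening: 0.66
```

```bash
python3 -c "
from h import *
st(520.3,71.5,296,1.577)"
```

```text
t 23.07 p [520.8  70.9 298.3] F [-0.22  0.46  0.49] op 0.66 j [0.01  0.493 1.913 0.    0.734 1.575]
toolx [ 0.001  0.    -1.   ] jaw ang -1.5653 tooly [ 0.006 -1.    -0.   ] toolz [-1.    -0.006 -0.001]
world d [-0.5  0.6 -2.3] tool d [ 2.3 -0.6  0.5] |d| 2.5
rotvec tool [-0.001 -0.001  0.   ] (yaw change 0.001 )
```

Call:
jog_arm:
  deltas: [1, -0.5, 0.4, 0, -0.001, 0, 0.66, 0.7, 0, 0, 0, 0, 0, 0.66]

```text
t: 23.32
eef_pos: [520.4, 71.5, 296.9]
tcp_rot: [-3.033, 1.57, 0.114]
ft_force: [-0.7, 0.2, 0.0]
opening: 0.658
```

Call:
jog_arm:
  deltas: [0.7, 0, 0, 0, 0, 0, 0.66]

```text
t: 23.45
eef_pos: [520.4, 71.6, 296.4]
tcp_rot: [-3.085, 1.57, 0.062]
ft_force: [-2.0, 0.0, 9.6]
opening: 0.659
```

Call:
jog_arm:
  deltas: [0.6, 0, 0, 0, 0, 0, 0.66]

```text
t: 23.58
eef_pos: [520.3, 71.6, 296.4]
tcp_rot: [3.132, 1.569, -0.004]
ft_force: [-3.5, -1.2, 11.8]
opening: 0.658
```

```bash
python3 -c "
from h import *
st()
for i in range(4):
    vialm=eyes.read_camera('side'); eyes.read_camera('top'); print(np.array(env.state()['ft_force']).round(1), env.state()['eef_pos'][2].round(2))
c=shot('side','s7');t=shot('top','t7')
"
```

```text
t 23.57 p [520.3  71.6 296.4] F [-3.53 -1.23 11.84] op 0.658 j [ 0.011  0.495  1.916 -0.     0.729  1.576]
toolx [ 0.002 -0.    -1.   ] jaw ang -1.565 tooly [ 0.006 -1.     0.   ] toolz [-1.    -0.006 -0.002]
[-2.1 -0.4  8.4] 296.43
[-2.4  0.1  8.5] 296.43
[-2.5 -1.   7.9] 296.44
[-2.7 -0.6  8.7] 296.41
```

View pics/t7.png

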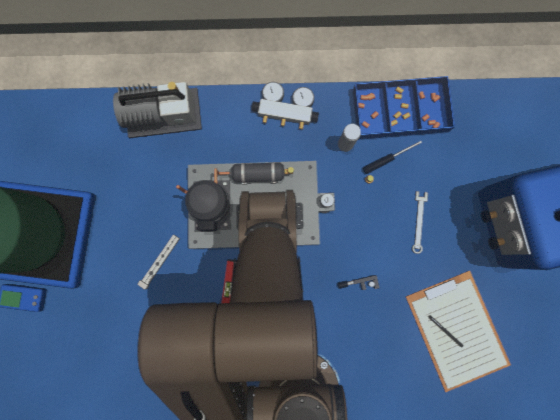

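Call:
jog_arm:
  deltas: [1.1, 0, 0, 0, 0, 0, 0.66]

```text
t: 24.2
eef_pos: [520.3, 71.6, 296.4]
tcp_rot: [3.121, 1.568, -0.015]
ft_force: [-5.0, -0.8, 19.2]
opening: 0.663
```

```bash
python3 -c "
from h import *
st()
m=0
for i in range(10):
    c=eyes.read_camera('side'); m=m+c['image'].astype(float)/10; eyes.read_camera('side')
    if i%3==0: print(np.array(env.state()['ft_force']).round(1), env.state()['eef_pos'][2].round(2),env.state()['t'])
cv2.imwrite('pics/s8.png',cv2.resize(m[170:250,220:310,::-1].astype(np.uint8),None,fx=7,fy=7,interpolation=cv2.INTER_NEAREST))
"
```

```text
t 24.2 p [520.3  71.6 296.4] F [-4.96 -0.76 19.2 ] op 0.663 j [ 0.011  0.495  1.916 -0.     0.728  1.576]
toolx [ 0.002 -0.    -1.   ] jaw ang -1.565 tooly [ 0.006 -1.     0.   ] toolz [-1.    -0.006 -0.002]
[-4.5 -0.6 14.7] 296.41 24.3
[-3.1 -0.9 14.4] 296.39 24.6
[-3.9 -0.1 13.6] 296.38 24.9
[-4.1 -1.6 13.8] 296.38 25.2
```

View pics/s8.png

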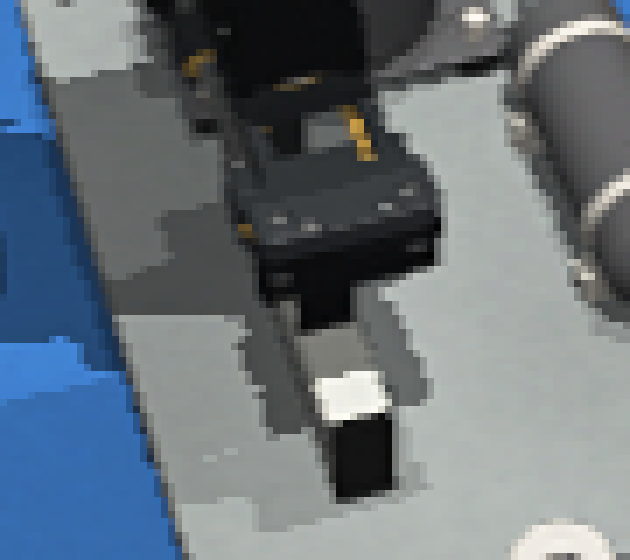

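The steady push is about 14 N, but the hand hides the vial. Pressing on the solid face on the compressor side, with shut fingers and the jaws across, should let the side camera see the bubble under load. I'll lift and rotate.

Call:
jog_arm:
  deltas: [-20, 0, 0, 0, 0, 0, 0.66, -35, 0, 0, 0, 0, 0, 0, 0, 0, 0, -0.18, 0, 0, 0, 0, 0, 0, -0.18, 0, 0, 0, 0, 0, 0, -0.18, 0, 0, 0, 0, 0, 0, -0.18, 0, 0, 0, 0, 0, 0, -0.18, 0, 0, 0, 0, 0, 0, -0.18, 0, 0, 0, 0, 0, 0, -0.18, 0, 0, 0, 0, 0, 0, -0.18, 0, 0, 0]

```text
t: 26.45
eef_pos: [519.7, 71.7, 353.9]
tcp_rot: [1.639, 1.567, -0.011]
ft_force: [0.4, 0.8, -0.7]
opening: 0.004
```

```bash
python3 -c "
from h import *
st(520.3,118,340,0.007)"
```

```text
t 26.45 p [519.7  71.7 353.9] F [ 0.37  0.78 -0.66] op 0.004 j [ 0.011  0.412  1.863 -0.     0.863  0.09 ]
toolx [ 0.004 -0.    -1.   ] jaw ang -0.0786 tooly [ 0.997 -0.079  0.004] toolz [-0.079 -0.997 -0.   ]
world d [  0.6  46.3 -13.9] tool d [ 13.9  -3.1 -46.2] |d| 48.3
rotvec tool [-0.086 -0.    -0.004] (yaw change 0.086 )
```

Call:
jog_arm:
  deltas: [0, -3, -46, -0.08, 0, -0.004, 0, 12, 0, 0, 0, 0, 0, 0, 20, 0, 0, 0, 0, 0, 0, 5, 0, 0, 0, 0, 0, 0]

```text
t: 26.95
eef_pos: [520.4, 118.3, 315.8]
tcp_rot: [1.428, 1.57, -0.137]
ft_force: [0.3, -0.9, -0.1]
opening: 0.003
```

```bash
python3 -c "
from h import *
st(520.3,118,300,0.007)
c=shot('side','s9')
cv2.imwrite('pics/s9z.png',cv2.resize(c['image'][140:280,200:360,::-1],None,fx=4,fy=4,interpolation=cv2.INTER_NEAREST))"
```

```text
t 26.95 p [520.4 118.3 315.8] F [ 0.3  -0.87 -0.11] op 0.003 j [ 0.1    0.476  1.879 -0.     0.786  0.095]
toolx [ 0.001 -0.    -1.   ] jaw ang 0.0052 tooly [1.    0.005 0.001] toolz [ 0.005 -1.     0.   ]
world d [ -0.1  -0.3 -15.8] tool d [15.8 -0.1  0.3] |d| 15.8
rotvec tool [-0.002  0.    -0.001] (yaw change 0.002 )
```

View pics/s9z.png

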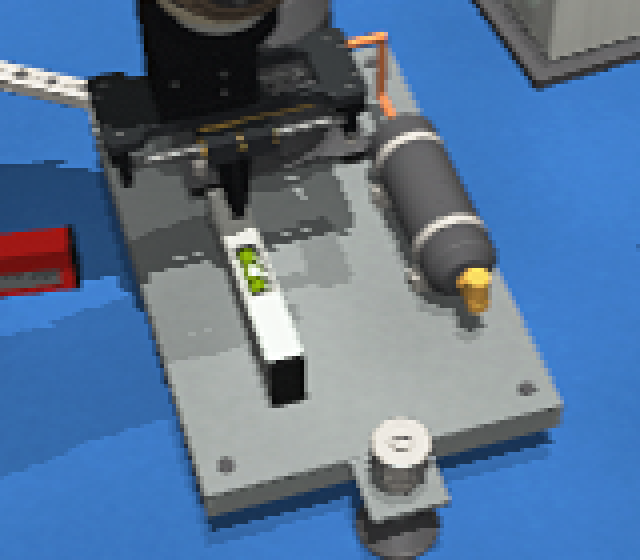

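The vial is clearly visible at zoom (253,270). I'll take an unloaded baseline, then press.

```bash
cat >> h.py <<'E'
from scipy.ndimage import map_coordinates
def svial(tag,n=8):
    m=np.mean([eyes.read_camera('side')['image'].astype(float) for _ in range(n)],0); np.save('pics/%s.npy'%tag,m)
    print('F',np.array(env.state()['ft_force']).round(1),'t',env.state()['t'])
    cv2.imwrite('pics/%s.png'%tag,cv2.resize(m[195:225,250:280,::-1].clip(0,255).astype(np.uint8),None,fx=18,fy=18,interpolation=cv2.INTER_NEAREST))
    return m
E
python3 -c "
from h import *
m=svial('p0',8)
np.set_printoptions(linewidth=220)
for ch in (0,2): print(m[199:217,256:272,ch].round(0).astype(int))
"
```

```text
F [ 0.1 -0.8  0.4] t 27.4
[[221 242 239 239 238 236 238 241 216 125  67  72  72  71  69  69]
 [203 241 240 241 243 243 244 237 222 162  65  71  73  76  79  78]
 [165 233 237 187 131  95  51 100 208 207  93  83 104 152 183 180]
 [130 189 164  71  49  94  86  63 130 176 144  94  95 144 178 175]
 [ 71 200 192  64 122 149 138 124  97 195 226 176 177 176 176 174]
 [ 64 168 183 121 121 144 141 165 157 172 207 188 174 174 172 172]
 [ 70 137 236 218 102 122 117  67 174 205 184 190 172 172 172 173]
 [ 59  68 197 221 122 112 202 204 161 124 190 221 170 173 175 174]
 [ 86  62 134 232 211 127 234 255 238 153 141 184 188 174 175 176]
 [113  55 127 232 212 108 222 255 218 219 236 200 205 174 176 177]
 [126  83  74 196 218 135 121 123  88 121 134 199 222 160 147 148]
 [135  85  62 134 232 209  67 114 145 119 103 141 186 178 146 148]
 [151 117  58 128 229 205 104 137 147 132 180 176 201 212 144 146]
 [150 115  62  75 197 215 129 122 112  58 118 150 206 228 175 147]
 [149 136  87  58 132 232 207  75 112 171 226 240 247 240 196 176]
 [148 152 118  58 126 215 241 241 251 255 252 250 249 251 226 160]
 [
[... 639 characters left out ...]
 101 181 215 175 176 177 177]
 [ 86  61 129 226 196  48 218 255 223 117 134 178 187 177 178 178]
 [116  54 122 224 200  34 193 255 230 202 232 192 202 178 179 180]
 [128  83  72 188 205  96  16  21   2  98 119 189 216 164 149 150]
 [137  85  60 129 226 199   4  12  10   3  74 135 181 176 148 149]
 [155 120  57 122 219 196  46   8  12   4 154 168 192 204 147 149]
 [154 118  63  73 188 205  98   3  19  24 102 133 194 221 174 150]
 [152 138  88  57 127 224 194  57 115 168 218 233 245 241 199 179]
 [151 155 119  57 121 206 235 236 250 255 251 249 249 251 225 163]
 [151 154 118  71  77 178 245 250 249 248 247 246 247 249 239 199]
 [151 154 140  88  57 137 231 249 246 246 246 246 246 248 241 194]]
```

View pics/p0.png

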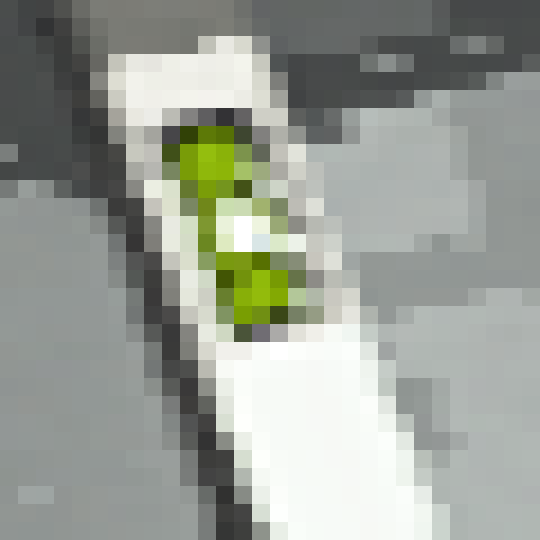

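Call:
jog_arm:
  deltas: [12, 0, 0, 0, 0, 0, 0, 4, 0, 0, 0, 0, 0, 0]

```text
t: 27.65
eef_pos: [520.6, 118.5, 300.7]
tcp_rot: [1.653, 1.567, 0.088]
ft_force: [0.8, -0.9, 0.6]
opening: 0.006
```

Baseline: green vial runs rows 202–212.5 and the bubble is at about row 207.2, so it's centred. Pressing now.

Call:
jog_arm:
  deltas: [2.5, -0.3, 0, 0, 0, -0.003, 0, 0.8, 0, 0, 0, 0, 0, 0]

```text
t: 27.9
eef_pos: [520.3, 118.5, 296.6]
tcp_rot: [-2.245, 1.57, 2.473]
ft_force: [0.9, 0.7, -0.0]
opening: 0.005
```

Call:
jog_arm:
  deltas: [0.7, 0, 0, 0, 0, 0, 0]

```text
t: 28.02
eef_pos: [520.4, 118.5, 296.4]
tcp_rot: [2.761, 1.571, 1.196]
ft_force: [-3.8, -1.3, 14.3]
opening: 0.008
```

Call:
jog_arm:
  deltas: [0.7, 0, 0, 0, 0, 0, 0]

```text
t: 28.15
eef_pos: [520.3, 118.5, 296.4]
tcp_rot: [1.923, 1.57, 0.358]
ft_force: [-3.9, -0.5, 10.1]
opening: 0.002
```

Call:
jog_arm:
  deltas: [1.0, 0, 0, 0, 0, 0, 0]

```text
t: 28.28
eef_pos: [520.3, 118.5, 296.4]
tcp_rot: [1.737, 1.569, 0.172]
ft_force: [-4.2, -0.6, 14.2]
opening: 0.005
```

Run:
```python
from h import *
for i in range(30):
    eyes.read_camera('side')
    if i%10==0: print(np.array(env.state()['ft_force']).round(1), env.state()['eef_pos'][2].round(2),env.state()['t'])
m=svial('p1',12)
np.set_printoptions(linewidth=220)
print(m[199:217,256:272,2].round(0).astype(int))
a=np.load('pics/p0.npy')
def prof(m): return m[200:215,261:266,2]
for q in(a,m):
    # bubble: white cluster rows 204-210, cols 261-264
    w=(q[204:210,261:265,2]-30).clip(0); r=np.arange(204,210)
    print('bubble row',(w.sum(1)*r).sum()/w.sum(), w.sum(1).round(0))
```

```text
[-3.9 -0.8 11.5] 296.45 28.325
[-2.9  0.8 12.5] 296.45 28.825
[-3.  -1.1 11.6] 296.45 29.325
F [-3.6 -2.  11.7] t 30.375
[[110 121 106 194 246 240 238 238 209 123  69  74  75  75  74 127]
 [190 245 243 241 240 239 239 230 233 188  70  73  74  90 103 100]
 [129 211 233 195 149  96  53 110 177 192 143 101 102 102 102  99]
 [126 183 159  73   6   8   3  50 129 171 143  96  99 151 186 181]
 [ 76 193 192  51   8  14   9  78  91 187 193  94 147 183 180 178]
 [ 66 134 152  95   7  12  10 104 128 139 160 129 145 180 177 176]
 [ 59 125 199 173  48   6  29  22 206 234 182 179 164 178 177 178]
 [ 67  75 190 208 101   7 172 186 121 106 186 205 162 177 178 178]
 [ 89  62 130 227 197  35 217 255 235  79 134 181 188 177 178 179]
 [119  58 123 214 188  33 192 255 237 148 169 194 206 163 180 181]
 [116  70  81 189 204  91  15  20   2 102 123 191 226 176 150 151]
 [138  86  57 128 227 200   6  13  11   4  72 136 182 177 149 150]
 [156 120  58  92 200 191  45   9  12   5  99 110 184 205 148 150]
 [154 119  72  78 189 203  89   7  22  24 104 158 187 200 175 151]
 [153 138  88  58 129 226 196  98 138 168 218 234 246 242 188 165]
 [152 156 120  60  65 181 236 248 255 255 252 250 249 251 226 148]
 [151 155 119  59  68 175 244 250 249 248 247 246 247 249 239 200]
 [152 155 140  89  53 134 232 250 247 246 247 246 246 248 251 226]]
bubble row 206.7805141911671 [170. 136. 375. 625. 592.  66.]
bubble row 206.73358116480793 [172. 176. 390. 622. 597.  61.]
```

View pics/p1.png

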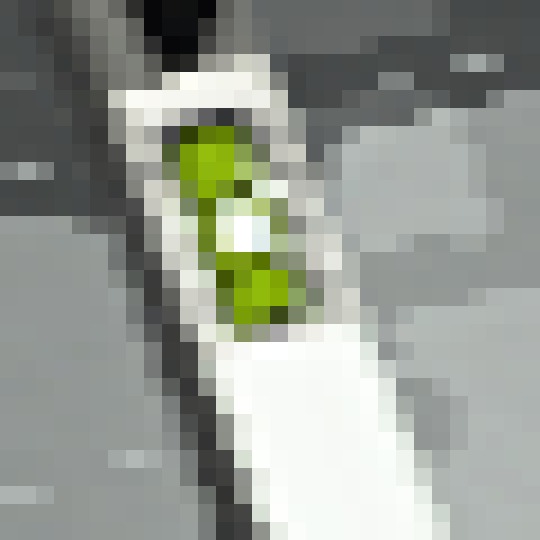

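The bubble didn't shift under load: row 206.73 pressed against 206.78 unloaded. The push is steady at about 12 N, so I'm handing in.

Run:
```python
from h import *
print(env.state()['ft_force'],env.state()['t']); print(env.job_done())
```

```text
[-3.61595158 -1.95866985 11.66907881] 30.375
the job is handed in; nothing more can be done
None
```

The job is handed in at about 30 s of the 72 s allowed. The level is on the bare plate along its length, the bubble is centred, and the arm is still pressing down. No verdict is reported, so these are my own last checks.

- **Placing:** I set the level down and let it go at about 10 mm from the middle of the bare part, aligned with the plate's length to about 0.01 rad.
- **Levelling:** I turned the knob about 2.65 rad clockwise. The bubble went from about 11 mm off centre to within about 0.5 mm in the top view, and stayed there after I released the knob.
- **Pressing:** The shut fingers push on the solid top face on the compressor side of the window, with a steady 12 N or so. With the level's own weight it should bear on the plate with about 14 N.
- **Bubble under load:** In the side view it moved 0.05 px between unloaded and pressed, which is about 0.2 mm. It sits within about 1 mm of the vial's middle, which is as finely as that view can show it.

**What went wrong:**
- A malformed move was refused early on, so the next one turned the gripped level about 0.45 rad while it was still on the bench. It turned away from the coupling, and later pictures showed no bystander moved, judged by eye only.
- My first press, straddling the window, hid the vial. I lifted off and pressed again where the side camera could see the bubble.

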